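Finish a tray of mural tiles and scan its firing ticket

TASK

Fit the last L-shaped relief tile into the gap left in the open wooden tray, lowering it gently so that it lies flat on the tray's floor beside the other two. Then log the tray for the kiln: pick up the cordless scanner, aim its window at the middle of the code on the tray's ticket from roughly 150 mm away and hold it still there in the air for two seconds. Finally stand the scanner upright in the middle of its charging plate again and let go, leaving the vase and the tumbler alone.

Things in the scene. Friction and masses are not known exactly. Their poses are not given: they have to be found in the camera images.
- tile: Last tile, loose, any yaw: L-shaped clay plate 10 mm thick, 260 g. Origin: underside, below the middle of its raised bud; x along the long leg, y to the short leg's side, z up. Bud (grip here): 24 mm in x, 42 in y, upright sides in x (18 mm straight, then rounded), top 33 mm up. Long leg: x -62.5 to 88.5, y -25.5 to 21.5 mm; short leg: x -62.5 to -15.5, y to 73.5 mm. Lies beside the tray.
- tray_gap (a point): Where the tile's origin must come to lie, on the open tray's inner floor (51 mm above the table), in the L-shaped gap at the end away from the ticket. Its x, y, z axes are those the tile's own axes must have there. 4 to 5 mm of play all round to the neighbours and the tray's walls.
- tray: Stack of two like wooden trays, fixed; the upper is open. Origin on the table under the middle of its inside; x along its length to the ticket. Inside 211 (x) by 159 mm (y), walls 10 mm, rim 90 mm above the table, 39 above its floor. Beyond the +x end a 60 mm deep grip ledge, level with the rim, carries the ticket.
- ticket (a point): Middle of the square black-and-white matrix code (36 mm) printed on the paper ticket (50 x 70 mm) that lies flat on the tray's ledge, 90 mm above the table; z is the ticket's normal, straight up.
- packed_ell: Loose tile already in the tray: the same L-shaped tile with the same bud; origin as for tile. Leave it in its place.
- packed_square: Loose tile already in the tray: a 99 x 99 x 10 mm square with a like bud in its middle; origin in the middle of its underside. Leave it in its place.
- scanner: Grey cordless scanner, 300 g, standing on its round foot on the charging plate. Origin: middle of the foot's underside; x forward (where it looks), z up. Foot 84 mm across, 19 high; neck 30 to 36 mm thick; head a 66 x 46 x 36 mm block pitched 45 degrees nose-down, its top corner 141 mm up. It reads by itself any code kept in view: no trigger.
- scanner_head (a point): Middle of the scanner's head, 105 mm straight above the scanner's origin: the place to grip (105 to 115 mm up), fingers closing along the scanner's y on the head's flat upright sides, 46 mm apart. The scanner balances below it. Axes as scanner.
- scanner_window (a point): Middle of the front window, 23.3 mm ahead (scanner x) of the scanner's origin and 81.7 mm above it. Its x axis is the line of sight: forward and 45 degrees down while upright; y as the scanner's. It reads a code 80 to 220 mm away whose middle lies within 15 mm of the line of sight, at up to 60 degrees from the ticket's normal.
- plate_top (a point): Middle of the upper face of the scanner's round black charging plate, 120 mm across and 10 mm high, fixed to the table.
- vase: Bystander: unpainted white hourglass vase, 165 mm tall, 90 mm across; origin under its foot.
- tumbler: Bystander: white travel tumbler with a side handle, 184 mm tall; origin under its foot.
Not all that is in view belongs to the job. What is shaped like the scanner but green or yellow is not meant.

How it is judged:
On the way, in this order (a step that is already met when the one before it is completed fails the run):
1. the last tile lies flat on the tray's floor in the gap, let go (distance between tile and tray_gap below 0.01 m and z of tile in the frame of tray_gap below 0.003 m and angle between tile's own z axis and vertical below 0.04 rad and contact force between the fingers and tile below 0.1 N), for 0.2 s.
2. the scanner, in the gripper and clear of everything else, is aimed at the code and held still for a second (x of ticket in the frame of scanner_window between 0.08 and 0.22 m and y of ticket in the frame of scanner_window between -0.015 and 0.015 m and z of ticket in the frame of scanner_window between -0.015 and 0.015 m and angle between the x axis of scanner_window and the z axis of ticket, either way round below 1.05 rad and linear speed of scanner below 0.03 m/s and angular speed of scanner below 0.2 rad/s and contact force between the fingers and scanner above 1 N and contact force between scanner and tray below 0.2 N and contact force between scanner and tile below 0.2 N and contact force between scanner and packed_ell below 0.2 N and contact force between scanner and packed_square below 0.2 N), for 1 s.
At the end, for the whole second after the job is handed in: The last tile lies flat in the gap (origin within 10 mm of the gap point, not more than 3 mm above the floor), the other two lie flat on the tray's floor too, and the scanner stands upright at rest on its charging plate, its foot within 18 mm of the plate's middle; nothing is held (distance between tile and tray_gap below 0.01 m and z of tile in the frame of tray_gap below 0.003 m and angle between each of tile, scanner's own z axis and vertical below 0.04 rad and z of each of packed_ell, packed_square in the frame of tray below 0.054 m and horizontal distance between scanner and plate_top below 0.018 m and z of scanner in the frame of plate_top below 0.003 m and linear speed of each of scanner, tile below 0.01 m/s); the robot touches nothing.
It fails at once if the tile falls freely (more than about 20 mm) (linear speed of tile above 0.6 m/s and contact force between the fingers and tile below 0.05 N).
It fails at once if the scanner falls freely (more than about 20 mm) (linear speed of scanner above 0.6 m/s and contact force between the fingers and scanner below 0.05 N).
It fails at once if the scanner is knocked over or turned upside down (angle between scanner's own z axis and vertical above 1.3 rad).
It fails at once if a packed tile is taken out of its place (distance of any of packed_ell, packed_square from where it was at the start of the episode above 0.015 m).
It fails at once if a bystander is moved more than 20 mm or tipped (distance of any of vase, tumbler from where it was at the start of the episode above 0.02 m or angle between any of vase, tumbler's own z axis and vertical above 0.3 rad).
It also fails if it takes over 64 s, if anything falls off the work surface, if the arm or the gripper's body presses on something with over 40 N, if the wrist force passes 120 N, or if a joint passes its speed limit or range.

ROBOT

A 6-joint arm with a two-finger parallel gripper is mounted at the origin on the work surface. World frame = base frame: x ahead of the robot, y to its left, z up, the work surface at z = 0. Lengths are in m, angles in rad, forces in N, time in s.
With the tool pointing down it reaches from about 0.325 to 0.875 m from the base axis. Payload 4.4 kg.
Tool frame: the origin (TCP) lies between the finger pads; the fingertips stand 25 mm ahead of it and the grasp point (between the pads) lies 6 mm ahead of it; z points along the fingers, y is the line along which they close (so a half turn about z gives the same grasp; the last joint's range is limited). The gripper opens to 85 mm and grips with 20 to 120 N. Pads are 22 mm wide; open, the fingers measure 114 mm over their backs; the gripper's body (76 mm by 85 mm) begins 54 mm behind the grasp point. The pads swing forward as they close: fully open they stand 13 mm farther back than shut.
Start: joints at [1.042, 0.207, 1.542, -0, 1.393, -0.15], TCP at [0.213, 0.534, 0.256] pointing down, gripper open.
Joint ranges: [-2.73, 2.73], [-0.86, 2.22], [0.23, 2.46], [-1.11, 4.25], [0.08, 2.63], [-2.82, 2.82]. Speed limits (rad/s): [2.79, 2.79, 3.14, 3.14, 3.14, 3.14].

INTERFACE

Orientations are given as a unit quaternion [w, x, y, z].
In Python, from workcell import arm gives the robot as it stands.
- The arm moves only by the shell command python3 -m jog 'ROWS' [OPENING]. ROWS is JSON, a list of rows, each an object of numbers: "x", "y", "z": the shift along the world's x, y, z in cm; "ax", "ay", "az": the turn, a rotation vector about the world's x, y, z in degrees. A call has 1 to 8 rows; each row is the pose to reach, as a shift and turn from the pose commanded when the call began; what a row does not reach only later rows make up. A row lasts 1/10 s, in which the tool goes at most 50 mm and 8.59 degrees, less where a joint would pass 70% of its speed; a pose out of reach is approached as far as the arm can. A call with a gripper value outside its range is refused whole. OPENING is the opening, from 0 (shut) to 1 (fully open), set as the call begins (- or left out, the last holds). The fingers move at their own pace and stop on an object; the grip force is fixed at half the most. Time passes only in rows, so rows that repeat a pose let the fingers close. It gives the time, the measured TCP pose, the force, the opening and the grip force at its end, in the units of the state.
- arm.get_obs(): the state, without advancing time (a new reading comes with each control period).
- arm.get_image(name): name is "scene" or "top"; returns the picture (420x560x3 uint8, blue, green, red); there is no depth.
- arm.camera_info(name): a dict with "fx", "fy", "cx", "cy" (pixels), "T" (4x4, takes a point from camera to world coordinates). Camera axes: x right, y down, z forward; pixel columns grow to the right and rows downward; lengths in m; the calibration is good to about 2 mm. A picture is of the moment at which its call begins. camera_info takes no time and is no camera call.
- arm.close_job(): hands the job in; it is judged then, once.
Trained networks look in the newest picture that a camera, given by its name, has taken for a name from the list of things; names that differ only in an ending like _2 or _b are one class to them, and where a whole thing is asked for, a point or a joint stands for the part that bears it (a point fixed in the world has none). Each returns a list of dicts, best first, with "confidence" (0 to 1); they miss things now and then, are a little off and sometimes report something else, mostly with a low value. They report only what shows in the picture. A call takes as long as a camera call. They do not tell look-alikes from the thing itself.
- arm.boxes_of(camera, target): "centre" ([x, y, z] in m, in the coordinates of the camera as it stood for that picture, good to about 4 mm: the middle of the surface that is visible of it).
- arm.mark_of(camera, target): "centre" ([x, y, z] in m, in the coordinates of the camera as it stood for that picture, good to about 4 mm: a listed point, or the origin of a listed thing).
The state is a dict: "clock": time; "q": joint angles; "qvel": joint speeds; "joint_torque": joint torques, N m; "eef_pos": TCP position; "tcp_rot": TCP orientation; "contact_force": force on the tool from outside, world axes, zero at the start; "wrist_torque": the same for the moment, N m; "opening": opening from 0.0 (shut) to 1.0 (fully open); "finger_force": force on a finger pad.
Only numpy, scipy, OpenCV 4.12 (cv2) and the standard library are available. Lean on these libraries where they do the work, as an engineer would, in place of code of your own. Each camera call takes 0.05 s, during which the arm holds its last target. There are 200 camera calls.

## Working session

There is one attempt and no reset: what is moved stays moved. The work goes in short steps, Python scripts to look and compute and a shell command to move; the robot and the scene stay as the last step left them, time stands still between calls to the robot, and variables do not carry over. Pictures are saved under pics/ and viewed, at most 10 in all, crops included, and the job is handed in when it is done.

```bash
mkdir -p pics; ls; cat > h.py <<'E'
from workcell import arm
import numpy as np, cv2
def w(cam,p):
    T=np.array(arm.camera_info(cam)["T"]); return (T@np.r_[p,1])[:3]
def px(cam,P):
    c=arm.camera_info(cam); p=np.linalg.inv(np.array(c["T"]))@np.r_[P,1]
    return np.array([c["fx"]*p[0]/p[2]+c["cx"],c["fy"]*p[1]/p[2]+c["cy"]])
def ray(cam,uv,z):
    c=arm.camera_info(cam);T=np.array(c["T"]);d=T[:3,:3]@np.array([(uv[0]-c["cx"])/c["fx"],(uv[1]-c["cy"])/c["fy"],1]);o=T[:3,3]
    return o+d*(z-o[2])/d[2]
E
python3 - <<'E'
from h import *
np.set_printoptions(precision=4,suppress=True)
ims=[]
for c in("scene","top"):
    im=arm.get_image(c); cv2.imwrite(f"pics/{c}1.png",im)
    i=arm.camera_info(c); print(c,i["fx"],i["cx"],i["cy"],np.array(i["T"]))
    for t in "tile tray_gap tray ticket packed_ell packed_square scanner scanner_head scanner_window plate_top vase tumbler".split():
        for r in arm.mark_of(c,t)[:4]:
            P=w(c,r["centre"]); print(c,t,round(r["confidence"],2),P,px(c,P).round())
print(arm.get_obs()["clock"])
E
```

```text
pics
scene 401.72571241184295 279.6759104689021 212.31719755261923 [[-0.567   0.4656 -0.6795  1.1863]
 [ 0.8236  0.3329 -0.4591  0.4976]
 [ 0.0125 -0.82   -0.5723  0.6786]
 [ 0.      0.      0.      1.    ]]
scene tile 0.75 [ 0.4895 -0.3504 -0.0012] [180. 196.]
scene tray_gap 0.72 [ 0.4706 -0.0093  0.0526] [272. 217.]
scene tray 0.93 [ 0.5478  0.0118 -0.0022] [262. 250.]
scene ticket 0.94 [0.6798 0.0709 0.0899] [247. 260.]
scene ticket 0.5 [ 0.6737  0.3621 -0.003 ] [365. 350.]
scene ticket 0.2 [0.4266 0.3754 0.1153] [425. 243.]
scene packed_ell 0.74 [ 0.5777 -0.033   0.0476] [240. 235.]
scene packed_square 0.68 [0.5835 0.051  0.0459] [266. 249.]
scene scanner 0.8 [0.3088 0.4728 0.0026] [469. 268.]
scene scanner 0.74 [ 0.5643  0.4745 -0.0021] [438. 340.]
scene scanner 0.65 [0.4295 0.3776 0.0079] [415. 279.]
scene scanner 0.56 [0.3168 0.2506 0.0024] [383. 237.]
scene scanner_head 0.96 [0.5665 0.4739 0.1036] [451. 305.]
scene scanner_head 0.9 [0.3053 0.474  0.1025] [482. 236.]
scene scanner_head 0.76 [0.2298 0.3518 0.1049] [439. 203.]
scene scanner_head 0.75 [0.4273 0.3802 0.1153] [427.
[... 1407 characters left out ...]
0021] [227. 267.]
top scanner_head 0.81 [0.4279 0.3798 0.1123] [178. 230.]
top scanner_head 0.75 [0.2262 0.3525 0.1045] [185. 298.]
top scanner_head 0.71 [0.5597 0.4779 0.1015] [148. 186.]
top scanner_head 0.64 [0.3184 0.2485 0.1071] [221. 267.]
top scanner_window 0.96 [0.3032 0.2298 0.0771] [228. 272.]
top scanner_window 0.9 [0.5602 0.4537 0.08  ] [158. 187.]
top scanner_window 0.86 [0.4507 0.3896 0.0892] [177. 222.]
top scanner_window 0.78 [0.3215 0.4718 0.0804] [149. 264.]
top plate_top 0.64 [0.4359 0.3752 0.0062] [188. 228.]
top vase 0.57 [ 0.6922 -0.3444 -0.0017] [411. 155.]
top tumbler 0.74 [ 0.6749  0.3658 -0.0003] [194. 156.]
top tumbler 0.67 [ 0.4908 -0.3472 -0.0002] [411. 216.]
1.3
```

View pics/scene1.png

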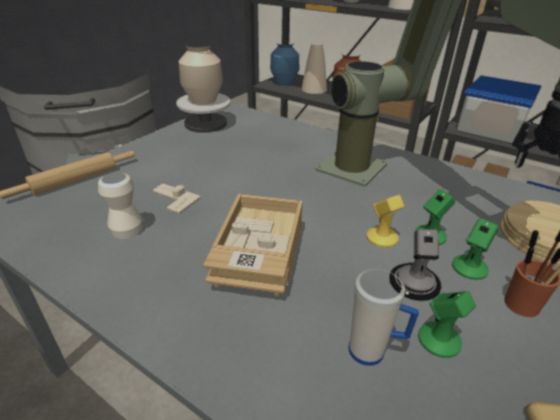

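View pics/top1.png

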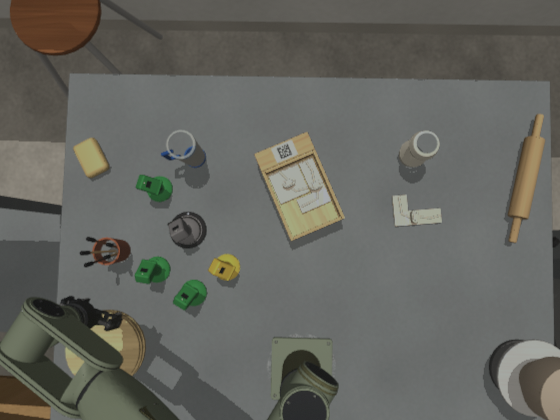

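The scene view shows the grey scanner at (415,280), the ticket at (247,260), the tile at (180,196), the vase at (125,205), and the tumbler at (375,315). In the top view the tile is an L at (412,212) and the tray is centred near (302,197), with its empty end at (315,220). The grey scanner is at (186,231). The networks agree with this. Next I'll refine the yaws by rectifying the top picture.

```bash
cat >> h.py <<'E'
def rect(cam,im,c,half,z,s):   # metric patch: col = +x world, row = -y world, s px/m
    n=int(2*half*s); g=np.arange(n)/s-half
    c_=arm.camera_info(cam);Ti=np.linalg.inv(np.array(c_["T"]))
    X,Y=np.meshgrid(c[0]+g,c[1]-g); p=Ti[:3,:3]@np.stack([X.ravel(),Y.ravel(),np.full(n*n,z)])+Ti[:3,3:]
    u=(c_["fx"]*p[0]/p[2]+c_["cx"]).reshape(n,n).astype(np.float32);v=(c_["fy"]*p[1]/p[2]+c_["cy"]).reshape(n,n).astype(np.float32)
    return cv2.remap(im,u,v,cv2.INTER_CUBIC)
def poly(pts,pose):
    x,y,a=pose;R=np.array([[np.cos(a),-np.sin(a)],[np.sin(a),np.cos(a)]]);return np.array(pts)/1000@R.T+[x,y]
L=[(-62.5,-25.5),(88.5,-25.5),(88.5,21.5),(-15.5,21.5),(-15.5,73.5),(-62.5,73.5)]
def topx(P,c,half,s): return np.c_[(P[:,0]-c[0]+half)*s,(c[1]-P[:,1]+half)*s]
E
cat > fit.py <<'E'
from h import *
from scipy.optimize import minimize
d2r=np.pi/180
im=cv2.imread("pics/top1.png")
def fit(cam,im,c,half,z,outer,inner,p0,ch):
    s=1000;r=cv2.GaussianBlur(rect(cam,im,c,half,z,s),(0,0),1.5).astype(float); g=ch(r)
    def cost(p):   # mean gradient strength across model edges
        t=0;n=0
        for pts in [outer]+inner:
            P=np.array(pts,float);k=len(P)
            area=sum(P[i][0]*P[(i+1)%k][1]-P[(i+1)%k][0]*P[i][1] for i in range(k))
            for i in range(k):
                a,b=P[i],P[(i+1)%k];e=b-a;l=np.hypot(*e);nn=np.array([e[1],-e[0]])/l*np.sign(area)
                q=a+np.linspace(.08,.92,int(l/2))[:,None]*e
                f=[cv2.remap(g.astype(np.float32),*[m.astype(np.float32) for m in topx(poly(q+nn*o,p),c,half,s).T[:,:,None]],cv2.INTER_LINEAR).mean() for o in(-4,4)]
                t+=abs(f[0]-f[1])*l;n+=l
        return -t/n
    best=min((minimize(cost,np.array(p0)+[0,0,da*d2r],method="Nelder-Mead",options=dict(initial_simplex=np.array(p0)+[0,0,da*d2r]+np.array([[0,0,0],[.006,0,0],[0,.006,0],[0,0,.06]]))) for da in(-8,-4,0,4,8)),key=lambda o:o.fun)
    return best.x,best.fun,r
gray=lambda r:r.mean(2)
wood=lambda r:r[...,2]-r[...,0]
R=lambda a,b,c,d:[(a,c),(b,c),(b,d),(a,d)]
if __name__=="__main__":
    out=[]
    x,f,r=fit("top",im,(.49,-.35),.12,.01,L,[],(.49,-.35,-90*d2r),gray)
    print("tile",x[:2],x[2]/d2r,f)
    cv2.polylines(r,[topx(poly(L,x),(.49,-.35),.12,1000).astype(int)],True,(0,0,255));out.append(cv2.resize(r,(400,400)))
    im2=cv2.imread("pics/scene1.png")
    y,f,_=fit("scene",im2,(.49,-.35),.12,.01,L,[],(.49,-.35,-90*d2r),gray);print("tile scene",y[:2],y[2]/d2r,f)
    c=(.56,.02);O=R(-115.5,165.5,-89.5,89.5);I=R(-105.5,105.5,-79.5,79.5)
    x,f,r=fit("top",im,c,.2,.09,O,[],(.546,.01,24*d2r),wood)
    print("tray",x[:2],x[2]/d2r,f,"gap",poly([(-75.5,13)],x),"ticket",poly([(145.5,0)],x))
    for q in(O,I):cv2.polylines(r,[topx(poly(q,x),c,.2,1000).astype(int)],True,(0,0,255))
    out.append(cv2.resize(r,(400,400)))
    y,f,_=fit("scene",im2,c,.2,.09,O,[],(.546,.01,24*d2r),wood);print("tray scene",y[:2],y[2]/d2r,f)
    cv2.imwrite("pics/fit1.png",np.hstack(out))
    o=arm.get_obs();print(o["eef_pos"],o["tcp_rot"],o["q"])
E
python3 fit.py
```

```text
tile [ 0.49088791 -0.35127713] -84.13367217855414 -52.06005973815918
tile scene [ 0.49394246 -0.34946987] -84.15279393225474 -34.49937680053711
tray [0.54526384 0.00875879] 24.382091157796104 -46.50852640815403 gap [[ 0.47113082 -0.01056854]] ticket [[0.67778709 0.06882406]]
tray scene [0.54912537 0.01040026] 24.184946623332365 -37.74698195250138
[0.21265975 0.53421395 0.25627053] [-3.80300631e-06  1.88281726e-01  9.82115060e-01 -2.36294302e-05] [ 1.04146678e+00  2.06599257e-01  1.54152433e+00 -8.72242657e-06
  1.39351616e+00 -1.50503435e-01][ WARN:0@8.274] global loadsave.cpp:1063 imwrite_ Unsupported depth image for selected encoder is fallbacked to CV_8U.
```

View pics/fit1.png

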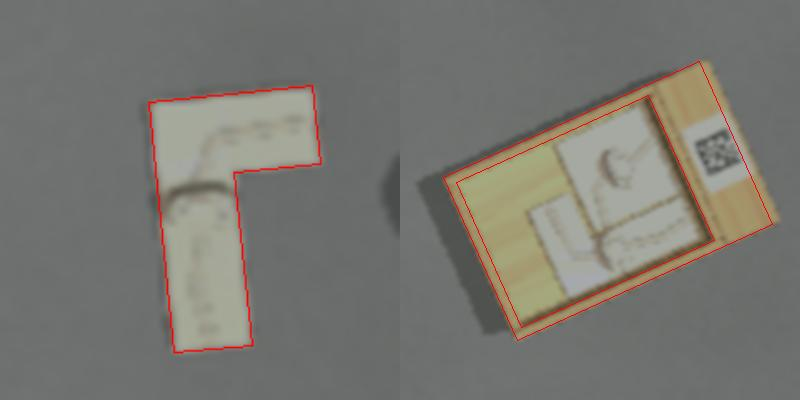

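Both fits agree: tile yaw is -84.1° and tray yaw about 24.3°. My outline left 10 mm off the ledge, so I'll refit with the right length while the arm starts moving, after first locating the code.

```bash
sed -i 's/165\.5/175.5/;s/145\.5/145.5/' fit.py; python3 fit.py 2>/dev/null | grep -v "^tile"
python3 -m jog '[{"x":7,"y":-14.5,"az":-25},{"x":7,"y":-14.5,"az":-25},{"x":7,"y":-14.5,"az":-25},{"x":14,"y":-29.5,"az":-51},{"x":14,"y":-29.5,"az":-51},{"x":14,"y":-29.5,"az":-51},{"x":14,"y":-29.5,"az":-51},{"x":14,"y":-29.5,"az":-51}]' 1
python3 -m jog '[{"x":8,"y":-29.5,"az":-51},{"x":8,"y":-29.5,"az":-51},{"x":8,"y":-29.5,"az":-51},{"x":8,"y":-29.5,"az":-51},{"x":8,"y":-29.5,"az":-51},{"x":8,"y":-29.5,"az":-51},{"x":8,"y":-29.5,"az":-51},{"x":8,"y":-29.5,"az":-51}]'
python3 -m jog '[{"x":6,"y":-29.5,"az":-50.4},{"x":6,"y":-29.5,"az":-50.4},{"x":6,"y":-29.5,"az":-50.4},{"x":6,"y":-29.5,"az":-50.4},{"x":6,"y":-29.5,"az":-50.4},{"x":6,"y":-29.5,"az":-50.4},{"x":6,"y":-29.5,"az":-50.4},{"x":6,"y":-29.5,"az":-50.4}]'
cat > st.py <<'E'
from h import *
from scipy.spatial.transform import Rotation as Rn
o=arm.get_obs();q=np.array(o["tcp_rot"]);M=Rn.from_quat(q[[1,2,3,0]]).as_matrix()
print("t",round(o["clock"],2),"p",np.round(o["eef_pos"],4),"yaw",round(np.degrees(np.arctan2(M[1,1],M[0,1])),2),"down",M[:,2].round(3),"F",np.round(o["contact_force"],1),"op",round(float(np.ravel(o["opening"])[0]),3),"grip",o["finger_force"],"q",np.round(o["q"],2))
E
python3 st.py
```

```text
tray [0.54481032 0.0085624 ] 24.37313267110053 -53.6449780240972 gap [[ 0.47067428 -0.01075334]] ticket [[0.67734296 0.06860695]]
tray scene [0.54473931 0.00837449] 24.274591871505613 -36.64094638012825
[0.21265975 0.53421395 0.25627053] [-3.80300631e-06  1.88281726e-01  9.82115060e-01 -2.36294302e-05] [ 1.04146678e+00  2.06599257e-01  1.54152433e+00 -8.72242657e-06
  1.39351616e+00 -1.50503435e-01]
t 1.3 p [0.2127 0.5342 0.2563] yaw 68.29 down [-0. -0. -1.] F [-0.8 -0.6  0.1] op 1.0 grip 0.0 q [ 1.04  0.21  1.54 -0.    1.39 -0.15]invalid input at $[0]: expected keys x, y, z, ax, ay, az
invalid input at $[0]: expected keys x, y, z, ax, ay, az
invalid input at $[0]: expected keys x, y, z, ax, ay, az
```

The rows need all six keys. The two tray fits now agree within 1 mm, which puts the gap at (0.4707, -0.0107) with yaw -65.7°.

```bash
python3 -m jog '[{"x":7,"y":-14.5,"z":0,"ax":0,"ay":0,"az":-25},{"x":7,"y":-14.5,"z":0,"ax":0,"ay":0,"az":-25},{"x":7,"y":-14.5,"z":0,"ax":0,"ay":0,"az":-25},{"x":14,"y":-29.5,"z":0,"ax":0,"ay":0,"az":-51},{"x":14,"y":-29.5,"z":0,"ax":0,"ay":0,"az":-51},{"x":14,"y":-29.5,"z":0,"ax":0,"ay":0,"az":-51},{"x":14,"y":-29.5,"z":0,"ax":0,"ay":0,"az":-51},{"x":14,"y":-29.5,"z":0,"ax":0,"ay":0,"az":-51}]' 1
python3 -m jog '[{"x":8,"y":-29.5,"z":0,"ax":0,"ay":0,"az":-51},{"x":8,"y":-29.5,"z":0,"ax":0,"ay":0,"az":-51},{"x":8,"y":-29.5,"z":0,"ax":0,"ay":0,"az":-51},{"x":8,"y":-29.5,"z":0,"ax":0,"ay":0,"az":-51},{"x":8,"y":-29.5,"z":0,"ax":0,"ay":0,"az":-51},{"x":8,"y":-29.5,"z":0,"ax":0,"ay":0,"az":-51},{"x":8,"y":-29.5,"z":0,"ax":0,"ay":0,"az":-51},{"x":8,"y":-29.5,"z":0,"ax":0,"ay":0,"az":-51}]'
python3 -m jog '[{"x":6,"y":-29.5,"z":0,"ax":0,"ay":0,"az":-50.4},{"x":6,"y":-29.5,"z":0,"ax":0,"ay":0,"az":-50.4},{"x":6,"y":-29.5,"z":0,"ax":0,"ay":0,"az":-50.4},{"x":6,"y":-29.5,"z":0,"ax":0,"ay":0,"az":-50.4},{"x":6,"y":-29.5,"z":0,"ax":0,"ay":0,"az":-50.4},{"x":6,"y":-29.5,"z":0,"ax":0,"ay":0,"az":-50.4},{"x":6,"y":-29.5,"z":0,"ax":0,"ay":0,"az":-50.4},{"x":6,"y":-29.5,"z":0,"ax":0,"ay":0,"az":-50.4}]'
python3 st.py
```

```text
clock: 2.1
eef_pos: [0.3539, 0.2367, 0.2566]
tcp_rot: [0.001, 0.595, 0.804, 0.0]
contact_force: [-0.9, -0.0, -0.3]
opening: 1.001
finger_force: 0.0
clock: 2.9
eef_pos: [0.433, -0.0562, 0.2562]
tcp_rot: [-0.0, 0.882, 0.471, 0.0]
contact_force: [1.2, 0.5, 0.3]
opening: 1.002
finger_force: 0.0
clock: 3.7
eef_pos: [0.4935, -0.3492, 0.2553]
tcp_rot: [-0.001, 0.999, 0.053, -0.0]
contact_force: [0.2, 1.1, -0.1]
opening: 0.998
finger_force: 0.0
t 3.7 p [ 0.4935 -0.3492  0.2553] yaw -83.96 down [-0.001  0.002 -1.   ] F [ 0.2  1.1 -0.1] op 0.998 grip 0.0 q [-0.76  0.27  1.47  0.    1.41  0.71]
```

```bash
python3 -m jog '[{"x":-0.2,"y":0,"z":-5,"ax":0,"ay":0,"az":0},{"x":-0.2,"y":0,"z":-10,"ax":0,"ay":0,"az":0},{"x":-0.2,"y":0,"z":-15,"ax":0,"ay":0,"az":0},{"x":-0.2,"y":0,"z":-18,"ax":0,"ay":0,"az":0},{"x":-0.2,"y":0,"z":-20,"ax":0,"ay":0,"az":0},{"x":-0.2,"y":0,"z":-21,"ax":0,"ay":0,"az":0},{"x":-0.2,"y":0,"z":-21.8,"ax":0,"ay":0,"az":0},{"x":-0.2,"y":0,"z":-21.8,"ax":0,"ay":0,"az":0}]'
python3 -m jog '[{"x":0,"y":0,"z":0,"ax":0,"ay":0,"az":0},{"x":0,"y":0,"z":0,"ax":0,"ay":0,"az":0},{"x":0,"y":0,"z":0,"ax":0,"ay":0,"az":0},{"x":0,"y":0,"z":0,"ax":0,"ay":0,"az":0},{"x":0,"y":0,"z":0,"ax":0,"ay":0,"az":0},{"x":0,"y":0,"z":0,"ax":0,"ay":0,"az":0},{"x":0,"y":0,"z":0,"ax":0,"ay":0,"az":0},{"x":0,"y":0,"z":0,"ax":0,"ay":0,"az":0}]' 0
python3 st.py
```

```text
clock: 4.5
eef_pos: [0.4911, -0.3495, 0.0384]
tcp_rot: [-0.0, 0.999, 0.052, -0.0]
contact_force: [0.9, 0.2, -0.1]
opening: 0.999
finger_force: 0.0
clock: 5.3
eef_pos: [0.4911, -0.3513, 0.0391]
tcp_rot: [0.001, 0.999, 0.051, 0.0]
contact_force: [0.1, 0.3, 5.3]
opening: 0.266
finger_force: 62.0
t 5.3 p [ 0.4911 -0.3513  0.0391] yaw -84.11 down [ 0.001 -0.001 -1.   ] F [0.1 0.3 5.3] op 0.266 grip 61.95515803992748 q [-0.76  0.52  1.62 -0.    1.    0.7 ]
```

Grasp is good: 22.6 mm opening at 62 N. Next I'll lift it, carry it over the gap and check.

```bash
python3 -m jog '[{"x":0,"y":0,"z":1,"ax":0,"ay":0,"az":0},{"x":0,"y":0,"z":3,"ax":0,"ay":0,"az":0},{"x":0,"y":0,"z":6,"ax":0,"ay":0,"az":0},{"x":0,"y":0,"z":9,"ax":0,"ay":0,"az":0},{"x":0,"y":0,"z":12,"ax":0,"ay":0,"az":0},{"x":0,"y":1,"z":13,"ax":0,"ay":0,"az":0},{"x":0,"y":3,"z":14,"ax":0,"ay":0,"az":2},{"x":0,"y":6,"z":14,"ax":0,"ay":0,"az":4}]'
python3 -m jog '[{"x":0,"y":3,"z":0,"ax":0,"ay":0,"az":2},{"x":0,"y":7,"z":0,"ax":0,"ay":0,"az":4},{"x":-0.5,"y":11,"z":0,"ax":0,"ay":0,"az":6},{"x":-1,"y":15,"z":0,"ax":0,"ay":0,"az":8},{"x":-1.5,"y":19,"z":0,"ax":0,"ay":0,"az":10},{"x":-2,"y":23,"z":0,"ax":0,"ay":0,"az":12},{"x":-2,"y":26,"z":0,"ax":0,"ay":0,"az":14},{"x":-2,"y":28,"z":0,"ax":0,"ay":0,"az":14.4}]'
python3 -m jog '[{"x":0,"y":0,"z":0,"ax":0,"ay":0,"az":0},{"x":0,"y":0,"z":0,"ax":0,"ay":0,"az":0},{"x":0,"y":0,"z":0,"ax":0,"ay":0,"az":0}]'
python3 - <<'E'
from h import *
for c in("top","scene"): cv2.imwrite(f"pics/{c}2.png",arm.get_image(c)); print(c,[(round(r["confidence"],2),w(c,r["centre"]).round(4)) for t in("tile",) for r in arm.mark_of(c,t)])
a=cv2.imread("pics/top2.png")[120:290,200:420];b=cv2.imread("pics/scene2.png")[140:310,170:390]
cv2.imwrite("pics/v2.png",cv2.resize(np.hstack([a,b]),(800,309),interpolation=cv2.INTER_CUBIC))
E
python3 st.py
```

```text
clock: 6.1
eef_pos: [0.4907, -0.2908, 0.1788]
tcp_rot: [0.001, 0.996, 0.086, 0.001]
contact_force: [0.4, 0.7, -1.7]
opening: 0.263
finger_force: 61.1
clock: 6.9
eef_pos: [0.4682, -0.0077, 0.1765]
tcp_rot: [-0.001, 0.977, 0.212, -0.002]
contact_force: [0.5, -0.3, -2.0]
opening: 0.262
finger_force: 61.1
clock: 7.2
eef_pos: [0.4701, -0.0112, 0.1776]
tcp_rot: [-0.0, 0.978, 0.21, -0.001]
contact_force: [0.6, 0.8, -3.3]
opening: 0.264
finger_force: 61.0
top [(0.7, array([ 0.4675, -0.0107,  0.1381])), (0.48, array([0.4288, 0.3816, 0.1133]))]
scene [(0.7, array([ 0.4721, -0.0106,  0.1382]))]
t 7.4 p [ 0.4706 -0.0115  0.1782] yaw -65.79 down [-0. -0. -1.] F [-0.3  0.  -2.2] op 0.268 grip 61.022760048508644 q [-0.21  0.07  1.87 -0.    1.2   0.94]
```

View pics/v2.png

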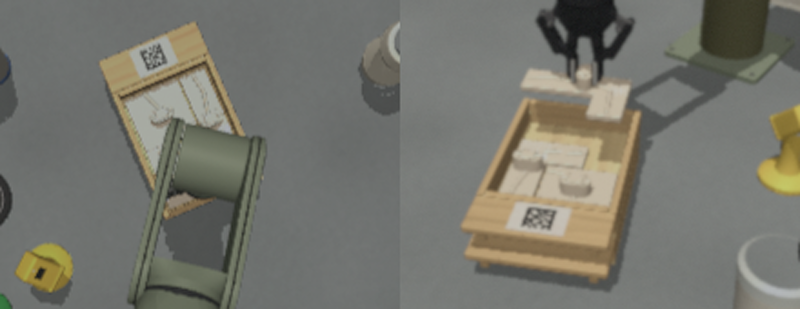

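The tile hangs level with its short leg on the correct side (scene crop, tile at 580,90; empty floor at 555,140). I'll check its exact offset with the edge fit from the scene view.

```bash
python3 - <<'E'
from fit import *
im=cv2.imread("pics/scene2.png")
for z in(.1475,.149):
    x,f,_=fit("scene",im,(.47,-.01),.14,z,L,[],(.47,-.011,-65.8*d2r),gray);print(x[:2],x[2]/d2r,f)
E
```

```text
[ 0.47486472 -0.0097172 ] -66.83769226497188 -38.367281997680664
[ 0.4767442  -0.00833337] -66.92592174163916 -38.452929565429685
```

```bash
python3 -m jog '[{"x":-0.1,"y":0,"z":-2,"ax":0,"ay":0,"az":0},{"x":-0.1,"y":0,"z":-3.5,"ax":0,"ay":0,"az":0},{"x":-0.1,"y":0,"z":-4.5,"ax":0,"ay":0,"az":0},{"x":-0.1,"y":0,"z":-5.5,"ax":0,"ay":0,"az":0},{"x":-0.1,"y":0,"z":-6.5,"ax":0,"ay":0,"az":0},{"x":-0.1,"y":0,"z":-7.2,"ax":0,"ay":0,"az":0},{"x":-0.1,"y":0,"z":-7.8,"ax":0,"ay":0,"az":0},{"x":-0.1,"y":0,"z":-7.8,"ax":0,"ay":0,"az":0}]'
python3 - <<'E'
from h import *
b=arm.get_image("scene")[170:270,210:320]
cv2.imwrite("pics/v3.png",cv2.resize(b,(770,600),interpolation=cv2.INTER_CUBIC)[:, :770])
E
python3 st.py
```

```text
clock: 8.2
eef_pos: [0.4691, -0.0106, 0.0994]
tcp_rot: [-0.0, 0.978, 0.21, -0.001]
contact_force: [0.8, -0.6, -3.4]
opening: 0.262
finger_force: 61.1
t 8.25 p [ 0.4694 -0.0107  0.1   ] yaw -65.7 down [-0.001  0.    -1.   ] F [ 0.3  0.4 -2.3] op 0.263 grip 61.064389273524284 q [-0.21  0.18  1.93 -0.    1.03  0.94]
```

View pics/v3.png

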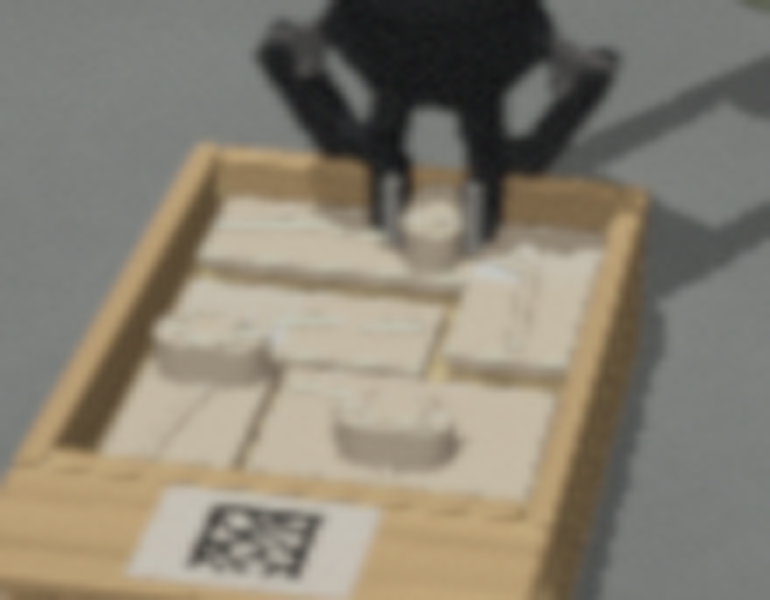

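The tile hangs freely inside the walls with gaps on every side, and the wrist feels only its weight. I'll lower the last centimetre.

```bash
python3 -m jog '[{"x":0,"y":0,"z":-0.3,"ax":0,"ay":0,"az":0},{"x":0,"y":0,"z":-0.6,"ax":0,"ay":0,"az":0},{"x":0,"y":0,"z":-0.8,"ax":0,"ay":0,"az":0},{"x":0,"y":0,"z":-0.9,"ax":0,"ay":0,"az":0},{"x":0,"y":0,"z":-1,"ax":0,"ay":0,"az":0},{"x":0,"y":0,"z":-1,"ax":0,"ay":0,"az":0},{"x":0,"y":0,"z":-1,"ax":0,"ay":0,"az":0}]'
```

```text
clock: 8.95
eef_pos: [0.4697, -0.0108, 0.0903]
tcp_rot: [0.0, 0.978, 0.21, 0.0]
contact_force: [0.3, 0.3, -1.8]
opening: 0.266
finger_force: 61.1
```

```bash
for i in 1; do python3 -m jog '[{"x":0,"y":0,"z":-0.05,"ax":0,"ay":0,"az":0},{"x":0,"y":0,"z":-0.1,"ax":0,"ay":0,"az":0},{"x":0,"y":0,"z":-0.1,"ax":0,"ay":0,"az":0}]'; python3 -m jog '[{"x":0,"y":0,"z":-0.05,"ax":0,"ay":0,"az":0},{"x":0,"y":0,"z":-0.1,"ax":0,"ay":0,"az":0},{"x":0,"y":0,"z":-0.1,"ax":0,"ay":0,"az":0}]';done
```

```text
clock: 9.25
eef_pos: [0.4698, -0.0108, 0.0901]
tcp_rot: [0.0, 0.978, 0.21, 0.0]
contact_force: [-2.9, 0.3, 4.9]
opening: 0.266
finger_force: 62.0
clock: 9.55
eef_pos: [0.4698, -0.0108, 0.0901]
tcp_rot: [0.0, 0.978, 0.211, -0.0]
contact_force: [-6.1, 0.2, 13.9]
opening: 0.263
finger_force: 63.1
```

Contact comes at exactly the floor height. I'll ease off 1 mm, open and lift away.

```bash
python3 -m jog '[{"x":0,"y":0,"z":0.15,"ax":0,"ay":0,"az":0},{"x":0,"y":0,"z":0.15,"ax":0,"ay":0,"az":0}]'
python3 -m jog '[{"x":0,"y":0,"z":0,"ax":0,"ay":0,"az":0},{"x":0,"y":0,"z":0,"ax":0,"ay":0,"az":0},{"x":0,"y":0,"z":0,"ax":0,"ay":0,"az":0},{"x":0,"y":0,"z":0,"ax":0,"ay":0,"az":0},{"x":0,"y":0,"z":0,"ax":0,"ay":0,"az":0}]' 0.65
python3 -m jog '[{"x":0,"y":0,"z":0.5,"ax":0,"ay":0,"az":0},{"x":0,"y":0,"z":2,"ax":0,"ay":0,"az":0},{"x":0,"y":0,"z":5,"ax":0,"ay":0,"az":0},{"x":0,"y":0,"z":9,"ax":0,"ay":0,"az":0},{"x":0,"y":0,"z":13,"ax":0,"ay":0,"az":0},{"x":0,"y":0,"z":16,"ax":0,"ay":0,"az":0},{"x":0,"y":0,"z":16,"ax":0,"ay":0,"az":0}]'
python3 - <<'E'
from fit import *
from h import *
ti=arm.get_image("top");cv2.imwrite("pics/top4.png",ti)
im=arm.get_image("scene");cv2.imwrite("pics/scene4.png",im)
for t in("tile","tray_gap"):
  for c in("scene","top"): print(c,t,[(round(r["confidence"],2),w(c,r["centre"]).round(4)) for r in arm.mark_of(c,t)])
a=ti[200:260,150:230];b=im[170:270,210:320];c=im[190:310,350:500]
f=lambda q:cv2.resize(q,(266,240),interpolation=cv2.INTER_CUBIC)
cv2.imwrite("pics/v4.png",np.hstack([f(a),f(b),f(c)]))
for c in("scene","top"): 
  for t in("scanner_head","scanner_window","plate_top","scanner","ticket"):
    print(c,t,[w(c,r["centre"]).round(4) for r in arm.mark_of(c,t) if np.hypot(*(w(c,r["centre"])[:2]-[.435,.38]))<.05 or t=="ticket"])
E
python3 st.py
```

```text
clock: 9.75
eef_pos: [0.4701, -0.0108, 0.0901]
tcp_rot: [0.0, 0.978, 0.21, 0.001]
contact_force: [-0.5, 0.2, 2.7]
opening: 0.262
finger_force: 61.6
clock: 10.25
eef_pos: [0.4697, -0.0108, 0.0897]
tcp_rot: [-0.0, 0.978, 0.21, -0.0]
contact_force: [-0.4, -0.2, -0.0]
opening: 0.651
finger_force: 0.0
clock: 10.95
eef_pos: [0.473, -0.0114, 0.2558]
tcp_rot: [0.002, 0.978, 0.21, 0.005]
contact_force: [0.6, 0.1, 0.2]
opening: 0.65
finger_force: 0.0
scene tile [(0.72, array([ 0.4704, -0.0085,  0.0509])), (0.21, array([ 5.471e-01,  1.220e-02, -3.000e-04]))]
top tile [(0.66, array([ 0.4689, -0.0075,  0.0521]))]
scene tray_gap [(0.74, array([ 0.4707, -0.0082,  0.0529]))]
top tray_gap [(0.93, array([ 0.4694, -0.0113,  0.0505]))]
scene scanner_head [array([0.4279, 0.3763, 0.1151])]
scene scanner_window [array([0.4475, 0.3915, 0.0875])]
scene plate_top [array([0.4334, 0.3817, 0.0062])]
scene scanner [array([0.4261, 0.3765, 0.0106])]
scene ticket [array([0.6788, 0.0744, 0.0899])]
top scanner_head [array([0.429 , 0.376 , 0.1145])]
top scanner_window [array([0.4473, 0.3895, 0.0879])]
top plate_top [array([0.4352, 0.3761, 0.0082])]
top scanner [array([0.4268, 0.3813, 0.0077])]
top ticket [array([0.68  , 0.0683, 0.091 ])]
t 11.75 p [ 0.4697 -0.0108  0.2497] yaw -65.7 down [-0.  0. -1.] F [ 0.6  0.7 -0.1] op 0.652 grip 0.0 q [-0.21 -0.02  1.8   0.    1.36  0.94]
```

View pics/v4.png

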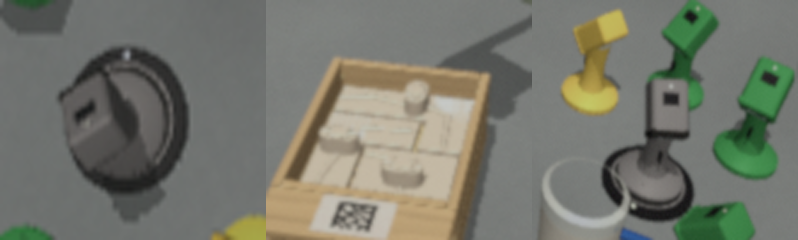

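The tile lies in the gap: the networks put it within 3 mm at z 0.051, and the scene crop shows it flat. Next I need the grey scanner's yaw, so I'll take a larger rectified crop.

```bash
python3 - <<'E'
from h import *
for c in("top4","scene4"):
    im=cv2.imread(f"pics/{c}.png"); r=rect(c[:-1],im,(.428,.378),.08,.125,2500)
    for k,a in enumerate((18,28,38)):
        a=np.radians(a); p=np.array([200+k*0,200]); d=np.array([np.cos(a),-np.sin(a)]);q0=np.array([40+40*k,360])
        cv2.line(r,tuple(q0),tuple((q0+90*d).astype(int)),[(255,0,0),(0,255,0),(0,0,255)][k],1,cv2.LINE_AA)
    globals()[c]=r
cv2.imwrite("pics/v5.png",np.hstack([top4,scene4]))
E
```

```text
(no output)
```

View pics/v5.png

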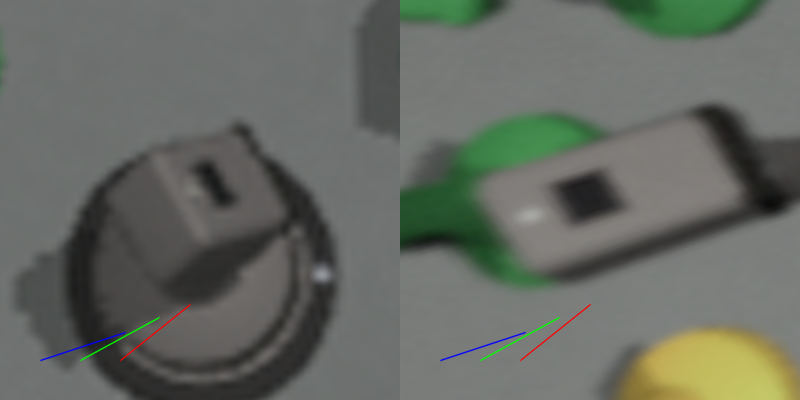

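The cross edges give scanner yaws of 31.1°, 29.9° and 28.8°, so I'll use 30°, which means tool yaw -60°. I'll go there and descend.

```bash
python3 -m jog '[{"x":-0.5,"y":3,"z":0,"ax":0,"ay":0,"az":1},{"x":-1,"y":7.5,"z":0,"ax":0,"ay":0,"az":2},{"x":-1.5,"y":12,"z":0,"ax":0,"ay":0,"az":3},{"x":-2,"y":16.5,"z":0,"ax":0,"ay":0,"az":4},{"x":-2.5,"y":21,"z":0,"ax":0,"ay":0,"az":5},{"x":-3,"y":25.5,"z":0,"ax":0,"ay":0,"az":5.7},{"x":-3.5,"y":30,"z":0,"ax":0,"ay":0,"az":5.7},{"x":-4.2,"y":34,"z":0,"ax":0,"ay":0,"az":5.7}]' 1
python3 -m jog '[{"x":0,"y":3,"z":0,"ax":0,"ay":0,"az":0},{"x":0,"y":4.8,"z":0,"ax":0,"ay":0,"az":0},{"x":0,"y":4.8,"z":0,"ax":0,"ay":0,"az":0},{"x":0,"y":4.8,"z":-2,"ax":0,"ay":0,"az":0},{"x":0,"y":4.8,"z":-3,"ax":0,"ay":0,"az":0},{"x":0,"y":4.8,"z":-3,"ax":0,"ay":0,"az":0},{"x":0,"y":4.8,"z":-3,"ax":0,"ay":0,"az":0}]'
python3 st.py
python3 - <<'E'
from h import *
im=arm.get_image("scene"); cv2.imwrite("pics/v6.png",cv2.resize(im[150:310,340:500],(600,600),interpolation=cv2.INTER_CUBIC))
E
```

```text
clock: 12.55
eef_pos: [0.4273, 0.3315, 0.25]
tcp_rot: [-0.0, 0.966, 0.259, 0.0]
contact_force: [0.6, -0.0, -0.3]
opening: 1.001
finger_force: 0.0
clock: 13.25
eef_pos: [0.4279, 0.3763, 0.2197]
tcp_rot: [0.0, 0.966, 0.258, -0.0]
contact_force: [1.0, 0.2, 1.4]
opening: 1.004
finger_force: 0.0
t 13.25 p [0.4279 0.3763 0.2197] yaw -60.07 down [-0.001 -0.001 -1.   ] F [1.  0.2 1.4] op 1.004 grip 0.0 q [ 0.57  0.23  1.59 -0.    1.32  1.62]
```

View pics/v6.png

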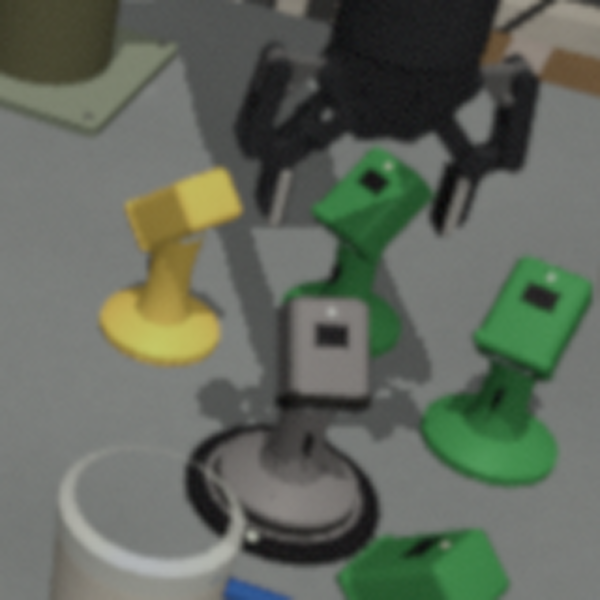

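The gripper stands above the grey scanner's head at (330,345), and the fingers straddle it evenly. I'll descend and close.

```bash
python3 -m jog '[{"x":0,"y":0.1,"z":-3,"ax":0,"ay":0,"az":0},{"x":0,"y":0.1,"z":-5,"ax":0,"ay":0,"az":0},{"x":0,"y":0.1,"z":-7,"ax":0,"ay":0,"az":0},{"x":0,"y":0.1,"z":-8.5,"ax":0,"ay":0,"az":0},{"x":0,"y":0.1,"z":-9.4,"ax":0,"ay":0,"az":0},{"x":0,"y":0.1,"z":-9.8,"ax":0,"ay":0,"az":0},{"x":0,"y":0.1,"z":-9.8,"ax":0,"ay":0,"az":0}]'
python3 -m jog '[{"x":0,"y":0,"z":0,"ax":0,"ay":0,"az":0},{"x":0,"y":0,"z":0,"ax":0,"ay":0,"az":0},{"x":0,"y":0,"z":0,"ax":0,"ay":0,"az":0},{"x":0,"y":0,"z":0,"ax":0,"ay":0,"az":0},{"x":0,"y":0,"z":0,"ax":0,"ay":0,"az":0},{"x":0,"y":0,"z":0,"ax":0,"ay":0,"az":0},{"x":0,"y":0,"z":0,"ax":0,"ay":0,"az":0}]' 0
python3 st.py
```

```text
clock: 14.0
eef_pos: [0.4278, 0.3783, 0.1219]
tcp_rot: [-0.0, 0.966, 0.259, 0.0]
contact_force: [0.3, -0.2, 0.4]
opening: 1.0
finger_force: 0.0
clock: 14.7
eef_pos: [0.4285, 0.3788, 0.1228]
tcp_rot: [-0.0, 0.966, 0.259, 0.001]
contact_force: [2.2, -0.2, 5.1]
opening: 0.533
finger_force: 59.2
t 14.7 p [0.4285 0.3788 0.1228] yaw -60.0 down [ 0.002  0.001 -1.   ] F [ 2.2 -0.2  5.1] op 0.533 grip 59.16409492492676 q [0.57 0.34 1.67 0.   1.13 1.62]
```

Grip is good: 45 mm opening at 59 N. I'll lift it, compute the code's centre from the pictures, and look at the bared plate.

```bash
python3 -m jog '[{"x":0,"y":0,"z":0.5,"ax":0,"ay":0,"az":0},{"x":0,"y":0,"z":1.5,"ax":0,"ay":0,"az":0},{"x":0,"y":0,"z":3.5,"ax":0,"ay":0,"az":0},{"x":0,"y":0,"z":6,"ax":0,"ay":0,"az":0},{"x":0,"y":0,"z":8.5,"ax":0,"ay":0,"az":0},{"x":0,"y":0,"z":10.8,"ax":0,"ay":0,"az":0},{"x":0.5,"y":-1.5,"z":10.8,"ax":0,"ay":0,"az":0},{"x":1.6,"y":-4.5,"z":10.8,"ax":0,"ay":0,"az":0}]'
python3 -m jog '[{"x":1.2,"y":-3.5,"z":0,"ax":0,"ay":0,"az":0},{"x":2.6,"y":-7.5,"z":0,"ax":0,"ay":0,"az":0},{"x":4,"y":-11.5,"z":0,"ax":0,"ay":0,"az":0},{"x":5.5,"y":-15.5,"z":0,"ax":0,"ay":0,"az":0},{"x":7,"y":-19.5,"z":0,"ax":0,"ay":0,"az":0},{"x":8.5,"y":-23.5,"z":0,"ax":0,"ay":0,"az":0},{"x":10,"y":-27.5,"z":0,"ax":0,"ay":0,"az":0},{"x":11,"y":-30,"z":0,"ax":0,"ay":0,"az":0}]'
python3 - <<'E'
from h import *
for c in("top","scene"):
    im=cv2.imread(f"pics/{c}4.png"); C=(.68,.07);r=rect(c,im,C,.04,.09,1000).mean(2)
    M=np.zeros(r.shape,np.uint8);cv2.fillPoly(M,[topx(poly([(-22,-22),(22,-22),(22,22),(-22,22)],(.68,.07,np.radians(24.3))),C,.04,1000).astype(int)],1)
    k=(r<np.percentile(r[M>0],45))&(M>0);v,u=np.nonzero(k);print(c,"code",C[0]-.04+u.mean()/1000,C[1]+.04-v.mean()/1000)
    im=arm.get_image(c);cv2.imwrite(f"pics/{c}7.png",im)
    r=rect(c,im,(.434,.378),.1,.01,1000).mean(2);k=(r<45).astype(np.uint8)
    n,l,s,ce=cv2.connectedComponentsWithStats(k)
    for i in range(1,n):
        if s[i][4]>1500:
            h,_=cv2.findContours((l==i).astype(np.uint8),0,1);q,rad=cv2.minEnclosingCircle(max(h,key=len));print(c,"plate?",s[i],.434-.1+q[0]/1000,.378+.1-q[1]/1000,rad)
    for t in("plate_top","scanner_window","scanner","scanner_head"): print(c,t,[(round(x["confidence"],2),w(c,x["centre"]).round(4)) for x in arm.mark_of(c,t)])
cv2.imwrite("pics/v7.png",cv2.resize(np.hstack([cv2.imread("pics/scene7.png"),cv2.imread("pics/top7.png")]),(800,300)))
E
python3 st.py
```

```text
clock: 15.5
eef_pos: [0.443, 0.3334, 0.2297]
tcp_rot: [-0.0, 0.965, 0.26, 0.0]
contact_force: [-0.5, -0.5, -3.3]
opening: 0.529
finger_force: 58.6
clock: 16.3
eef_pos: [0.5528, 0.0293, 0.2278]
tcp_rot: [0.0, 0.966, 0.257, -0.002]
contact_force: [-0.2, 1.5, -4.1]
opening: 0.529
finger_force: 58.9
top code 0.6763866374589266 0.06771303395399783
top plate? [  57   59   82   82 5277] 0.43103856658935547 0.37822351074218746 41.45735549926758
top plate_top [(0.72, array([0.4357, 0.3763, 0.0091])), (0.15, array([0.554 , 0.029 , 0.2202]))]
top scanner_window [(0.87, array([0.2504, 0.3424, 0.0808])), (0.79, array([0.5609, 0.4528, 0.0793])), (0.67, array([0.3063, 0.2275, 0.0788])), (0.56, array([0.3223, 0.4733, 0.0802]))]
top scanner [(0.95, array([0.3136, 0.2447, 0.0005])), (0.91, array([ 0.23  ,  0.3531, -0.0028])), (0.71, array([0.5542, 0.0304, 0.1133])), (0.71, array([0.5613, 0.4765, 0.0009])), (0.24, array([ 0.5775, -0.0317,  0.0458]))]
top scanner_head [(0.79, array([0.2984, 0.4693, 0.1009])), (0.75, array([0.2269, 0.3505, 0.1031])), (0.63, array([0.5529, 0.0305, 0.2191])), (0.59, array(
[... 498 characters left out ...]
4704, 0.0816])), (0.82, array([0.2475, 0.3399, 0.0798])), (0.69, array([0.5571, 0.4561, 0.0793]))]
scene scanner [(0.78, array([0.3044, 0.4729, 0.0021])), (0.71, array([0.5637, 0.4726, 0.0009])), (0.7, array([0.5509, 0.0318, 0.1148])), (0.65, array([ 0.3135,  0.2474, -0.    ])), (0.59, array([ 0.2294,  0.3536, -0.0044]))]
scene scanner_head [(0.82, array([0.5512, 0.0303, 0.2223])), (0.76, array([0.2302, 0.3498, 0.1069])), (0.75, array([0.3186, 0.2458, 0.1055])), (0.74, array([0.3055, 0.4745, 0.1057])), (0.62, array([0.5655, 0.474 , 0.1029]))]
t 16.8 p [0.5532 0.0342 0.2296] yaw -59.91 down [-0.  0. -1.] F [ 0.4  0.2 -2.8] op 0.53 grip 59.04549300670624 q [-0.09  0.19  1.62  0.    1.33  0.95]
```

View pics/v7.png

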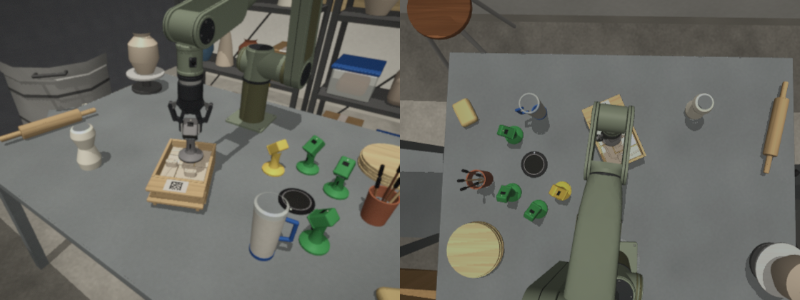

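The code centre is at (0.677, 0.0675) and the plate centre is near (0.433, 0.378). The picture shows the scanner hanging upright above the tray. I'll aim it: shift +1.1, -3.2 cm, then hold.

```bash
python3 -m jog '[{"x":0.3,"y":-1,"z":0,"ax":0,"ay":0,"az":0},{"x":0.8,"y":-2.2,"z":0,"ax":0,"ay":0,"az":0},{"x":1.1,"y":-3,"z":0,"ax":0,"ay":0,"az":0},{"x":1.1,"y":-3.2,"z":0,"ax":0,"ay":0,"az":0},{"x":1.1,"y":-3.2,"z":0,"ax":0,"ay":0,"az":0},{"x":1.1,"y":-3.2,"z":0,"ax":0,"ay":0,"az":0}]'
python3 - <<'E'
from h import *
T=np.array([.677,.0675,.09]);a=np.radians(30);f=np.array([np.cos(a),np.sin(a),0]);s=np.array([-f[1],f[0],0])
im=arm.get_image("scene");arm.get_image("top")
for c in("scene","top"):
  for t,o in(("scanner_window",.0817),("scanner",0),("scanner_head",.105)):
    for x in arm.mark_of(c,t):
        P=w(c,x["centre"])
        if P[2]>.1-0.02 and np.hypot(*(P-T)[:2])<.2:
            O=P-[0,0,o]-(f*.0233 if t=="scanner_window" else 0); d=T-(O+f*.0233+[0,0,.0817]); e=(f-[0,0,1])/2**.5; u=(f+[0,0,1])/2**.5
            print(c,t,P.round(4),"x,y,z of ticket",(d@e).round(4),(d@s).round(4),(d@u).round(4))
E
python3 st.py
python3 -m jog '[{"x":0,"y":0,"z":0,"ax":0,"ay":0,"az":0},{"x":0,"y":0,"z":0,"ax":0,"ay":0,"az":0},{"x":0,"y":0,"z":0,"ax":0,"ay":0,"az":0},{"x":0,"y":0,"z":0,"ax":0,"ay":0,"az":0},{"x":0,"y":0,"z":0,"ax":0,"ay":0,"az":0},{"x":0,"y":0,"z":0,"ax":0,"ay":0,"az":0},{"x":0,"y":0,"z":0,"ax":0,"ay":0,"az":0},{"x":0,"y":0,"z":0,"ax":0,"ay":0,"az":0}]'
```

```text
clock: 17.4
eef_pos: [0.5645, 0.0012, 0.2296]
tcp_rot: [-0.0, 0.966, 0.259, -0.0]
contact_force: [-1.0, -0.3, -2.5]
opening: 0.532
finger_force: 59.1
scene scanner_window [0.5863 0.0145 0.199 ] x,y,z of ticket 0.1514 0.0005 -0.0028
scene scanner [ 0.564  -0.0021  0.1161] x,y,z of ticket 0.1536 0.0038 0.0011
scene scanner_head [ 0.5642 -0.0021  0.2191] x,y,z of ticket 0.152 0.0039 0.0024
top scanner [0.5639 0.0016 0.1155] x,y,z of ticket 0.1519 0.0005 0.0002
top scanner_head [0.5633 0.0019 0.2196] x,y,z of ticket 0.1516 -0.0 0.0012
t 17.8 p [0.5646 0.0014 0.2298] yaw -59.99 down [ 0.  0. -1.] F [ 0.7  0.3 -2.3] op 0.535 grip 59.100478291511536 q [-0.15  0.21  1.6   0.    1.34  0.9 ]
clock: 18.6
eef_pos: [0.5646, 0.0012, 0.2298]
tcp_rot: [-0.0, 0.966, 0.259, -0.0]
contact_force: [0.3, 0.1, -2.5]
opening: 0.532
finger_force: 59.1
```

All the estimates say 152 mm away and within 4 mm of the line of sight. I'll hold the rest of the two seconds, then carry it back over the plate.

```bash
for i in 1 2; do python3 -m jog '[{"x":0,"y":0,"z":0,"ax":0,"ay":0,"az":0},{"x":0,"y":0,"z":0,"ax":0,"ay":0,"az":0},{"x":0,"y":0,"z":0,"ax":0,"ay":0,"az":0},{"x":0,"y":0,"z":0,"ax":0,"ay":0,"az":0},{"x":0,"y":0,"z":0,"ax":0,"ay":0,"az":0},{"x":0,"y":0,"z":0,"ax":0,"ay":0,"az":0},{"x":0,"y":0,"z":0,"ax":0,"ay":0,"az":0},{"x":0,"y":0,"z":0,"ax":0,"ay":0,"az":0}]' >/dev/null; done
python3 -m jog '[{"x":-0.7,"y":2,"z":0,"ax":0,"ay":0,"az":0},{"x":-2,"y":6,"z":0,"ax":0,"ay":0,"az":0},{"x":-3.5,"y":10,"z":0,"ax":0,"ay":0,"az":0},{"x":-5,"y":14,"z":0,"ax":0,"ay":0,"az":0},{"x":-6.5,"y":18,"z":0,"ax":0,"ay":0,"az":0},{"x":-8,"y":22,"z":0,"ax":0,"ay":0,"az":0},{"x":-9.5,"y":26,"z":0,"ax":0,"ay":0,"az":0},{"x":-11,"y":30,"z":0,"ax":0,"ay":0,"az":0}]'
python3 -m jog '[{"x":-1.3,"y":4,"z":0,"ax":0,"ay":0,"az":0},{"x":-2.1,"y":6.8,"z":0,"ax":0,"ay":0,"az":0},{"x":-2.1,"y":7.8,"z":0,"ax":0,"ay":0,"az":0},{"x":-2.1,"y":7.8,"z":-2,"ax":0,"ay":0,"az":0},{"x":-2.1,"y":7.8,"z":-4,"ax":0,"ay":0,"az":0},{"x":-2.1,"y":7.8,"z":-6,"ax":0,"ay":0,"az":0},{"x":-2.1,"y":7.8,"z":-7.8,"ax":0,"ay":0,"az":0},{"x":-2.1,"y":7.8,"z":-7.8,"ax":0,"ay":0,"az":0}]'
python3 - <<'E'
from h import *
for c in("scene","top"):
  arm.get_image(c)
  for t in("scanner","scanner_head","plate_top"): print(c,t,[w(c,x["centre"]).round(4) for x in arm.mark_of(c,t) if np.hypot(*(w(c,x["centre"])[:2]-[.433,.378]))<.05])
E
python3 st.py
```

```text
clock: 21.0
eef_pos: [0.4539, 0.3028, 0.23]
tcp_rot: [-0.0, 0.966, 0.259, 0.0]
contact_force: [0.5, 0.8, -1.8]
opening: 0.528
finger_force: 59.2
clock: 21.8
eef_pos: [0.432, 0.3772, 0.1485]
tcp_rot: [0.001, 0.966, 0.258, -0.003]
contact_force: [0.0, -0.1, -2.9]
opening: 0.535
finger_force: 59.1
scene scanner [array([0.4308, 0.3747, 0.035 ])]
scene scanner_head [array([0.4314, 0.3753, 0.1385])]
scene plate_top [array([0.4331, 0.3811, 0.0076])]
top scanner [array([0.4346, 0.3784, 0.039 ])]
top scanner_head [array([0.436 , 0.3755, 0.1448])]
top plate_top [array([0.4336, 0.377 , 0.0079])]
t 22.2 p [0.4343 0.3796 0.153 ] yaw -60.01 down [ 0.002  0.001 -1.   ] F [ 0.3 -0.5 -2. ] op 0.528 grip 59.17574644088745 q [ 0.57  0.31  1.64 -0.    1.19  1.62]
```

The scanner is over the plate within about 3 mm. I'll lower it gently.

```bash
python3 -m jog '[{"x":0,"y":0.1,"z":-0.8,"ax":0,"ay":0,"az":0},{"x":0,"y":0.1,"z":-1.6,"ax":0,"ay":0,"az":0},{"x":0,"y":0.1,"z":-2.2,"ax":0,"ay":0,"az":0},{"x":0,"y":0.1,"z":-2.6,"ax":0,"ay":0,"az":0},{"x":0,"y":0.1,"z":-2.8,"ax":0,"ay":0,"az":0},{"x":0,"y":0.1,"z":-2.9,"ax":0,"ay":0,"az":0},{"x":0,"y":0.1,"z":-2.9,"ax":0,"ay":0,"az":0},{"x":0,"y":0.1,"z":-2.9,"ax":0,"ay":0,"az":0}]'
python3 -m jog '[{"x":0,"y":0,"z":-0.05,"ax":0,"ay":0,"az":0},{"x":0,"y":0,"z":-0.1,"ax":0,"ay":0,"az":0},{"x":0,"y":0,"z":-0.1,"ax":0,"ay":0,"az":0}]'
```

```text
clock: 23.0
eef_pos: [0.434, 0.3804, 0.1229]
tcp_rot: [-0.0, 0.966, 0.259, 0.001]
contact_force: [0.5, 0.1, -1.7]
opening: 0.527
finger_force: 59.4
clock: 23.3
eef_pos: [0.4341, 0.3805, 0.1229]
tcp_rot: [-0.0, 0.966, 0.259, 0.001]
contact_force: [-1.3, -1.5, 4.9]
opening: 0.532
finger_force: 60.0
```

Contact at 0.1229, the same height as at pickup. Now I'll release and lift.

```bash
python3 -m jog '[{"x":0,"y":0,"z":0.05,"ax":0,"ay":0,"az":0},{"x":0,"y":0,"z":0.05,"ax":0,"ay":0,"az":0}]' >/dev/null
python3 -m jog '[{"x":0,"y":0,"z":0,"ax":0,"ay":0,"az":0},{"x":0,"y":0,"z":0,"ax":0,"ay":0,"az":0},{"x":0,"y":0,"z":0,"ax":0,"ay":0,"az":0},{"x":0,"y":0,"z":0,"ax":0,"ay":0,"az":0},{"x":0,"y":0,"z":0,"ax":0,"ay":0,"az":0},{"x":0,"y":0,"z":0,"ax":0,"ay":0,"az":0}]' 1
python3 -m jog '[{"x":0,"y":0,"z":1,"ax":0,"ay":0,"az":0},{"x":0,"y":0,"z":3,"ax":0,"ay":0,"az":0},{"x":0,"y":0,"z":6,"ax":0,"ay":0,"az":0},{"x":0,"y":0,"z":9,"ax":0,"ay":0,"az":0},{"x":0,"y":0,"z":12,"ax":0,"ay":0,"az":0},{"x":0,"y":0,"z":14,"ax":0,"ay":0,"az":0},{"x":0,"y":0,"z":14,"ax":0,"ay":0,"az":0},{"x":0,"y":0,"z":14,"ax":0,"ay":0,"az":0}]'
python3 - <<'E'
from h import *
im=arm.get_image("scene");cv2.imwrite("pics/v8.png",cv2.resize(im[150:330,200:500],(800,480),interpolation=cv2.INTER_CUBIC));arm.get_image("top")
for c in("scene","top"):
  for t in("scanner","scanner_head","plate_top","tile","packed_ell","packed_square"): print(c,t,[w(c,x["centre"]).round(4) for x in arm.mark_of(c,t) if np.hypot(*(w(c,x["centre"])[:2]-[.433,.378]))<.05 or t[0] in"t" or t[:2]=="pa"])
E
python3 st.py
```

```text
clock: 24.1
eef_pos: [0.4336, 0.3802, 0.1222]
tcp_rot: [-0.0, 0.966, 0.259, -0.0]
contact_force: [-0.6, 0.3, -0.6]
opening: 1.0
finger_force: 0.0
clock: 24.9
eef_pos: [0.4337, 0.3802, 0.2626]
tcp_rot: [-0.0, 0.966, 0.259, 0.0]
contact_force: [-0.4, -0.8, 0.1]
opening: 0.998
finger_force: 0.0
scene scanner [array([0.4353, 0.3818, 0.0097])]
scene scanner_head [array([0.4342, 0.376 , 0.1144])]
scene plate_top [array([0.4326, 0.3804, 0.0049])]
scene tile [array([ 0.4705, -0.01  ,  0.0512])]
scene packed_ell [array([ 0.5785, -0.0337,  0.0473])]
scene packed_square [array([0.5808, 0.0513, 0.0462])]
top scanner [array([0.437 , 0.3813, 0.0065])]
top scanner_head [array([0.4337, 0.3802, 0.1137])]
top plate_top [array([0.435 , 0.3795, 0.0076])]
top tile [array([ 0.4683, -0.01  ,  0.0512])]
top packed_ell [array([ 0.5777, -0.0317,  0.0489])]
top packed_square [array([0.5819, 0.0528, 0.048 ]), array([ 0.4693, -0.0108,  0.0485])]
t 25.6 p [0.4337 0.3803 0.2623] yaw -60.0 down [ 0.  0. -1.] F [-0.3 -1.2  0.6] op 1.0 grip 0.0 q [0.57 0.21 1.53 0.   1.41 1.62]
```

View pics/v8.png

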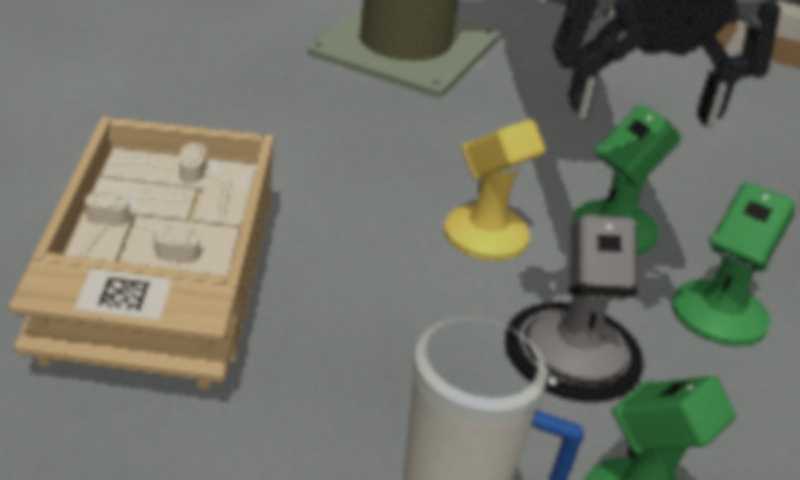

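The scanner stands upright in the middle of its plate at (580,340), all three tiles lie flat in the tray at (160,200), and the gripper is clear.

```bash
python3 -c "
from workcell import arm
print(arm.close_job())"
```

```text
the job is handed in; nothing more can be done
None
```

The job is handed in, no verdict shown: the last tile lies flat in the gap, the scanner was held still for over two seconds at about 152 mm from the code, and it stands upright mid-plate again, the vase and tumbler left alone.

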